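# Snap the lid onto the clamped jar

### The arm

A 6-joint arm with a two-finger parallel gripper is mounted at the origin on a cart in front of the work surface, level with it; the furniture and walls round the work are solid. World frame = base frame: x ahead of the robot, y to its left, z up, the work surface at z = 0. Lengths are in mm, angles in rad, forces in N, time in s.
With the tool pointing down it reaches from about 250 to 775 mm from the base axis. Payload 4 kg.
Tool frame: the origin (TCP) lies at the very end of the fingers, on their centre line; the grasp point (between the pads) lies 19 mm behind it; z points along the fingers, y is the line along which they close (so a half turn about z gives the same grasp; the last joint's range is limited). The gripper opens to 85 mm and grips with 20 to 120 N. Pads are 22 mm wide; open, the fingers measure 114 mm over their backs; the gripper's body (76 mm by 85 mm) begins 54 mm behind the grasp point. The pads swing forward as they close: fully open they stand 13 mm farther back than shut.
Start: joints at [-1.277, 0.087, 1.371, -0, 1.684, -0.103], TCP at [212.557, -507.286, 210.541] pointing down, gripper open.
Joint ranges: [-3.1, 3.1], [-0.76, 2.03], [0.27, 2.55], [-1.08, 4.22], [0.17, 2.65], [-2.57, 2.57]. Speed limits (rad/s): [2.79, 2.79, 3.14, 3.14, 3.14, 3.14].

### API

Orientations are given as a unit quaternion [x, y, z, w].
In Python, from plant import manip, imaging gives the robot as it stands. The module is installed in compiled form; this text tells all that it offers.
- The arm moves only by the shell command python3 -m inch 'ROWS' [FORCE]. ROWS is JSON, a list of rows, each an object of numbers: "fingers": the opening, from 0 (shut) to 1 (fully open); "x", "y", "z": the shift along the tool's x, y, z in units of 25 mm (1.0 is 25 mm); "ax", "ay", "az": the turn, a rotation vector about the tool's x, y, z in units of 6 degrees (1.0 is 6 degrees). In form: [{"fingers": .., "x": .., "y": .., "z": .., "ax": .., "ay": .., "az": ..}, ...]. A call has 1 to 10 rows; each row is the pose to reach, as a shift and turn from the pose commanded when the call began, along the tool's axes at that moment; what a row does not reach only later rows make up. A row lasts 1/12 s, in which the tool goes at most 41.7 mm and 7.16 degrees, less where a joint would pass 70% of its speed; a pose out of reach is approached as far as the arm can. A call with a gripper value outside its range is refused whole. The fingers move at their own pace and stop on an object; FORCE is the grip in N (left out, the last holds). Time passes only in rows, so rows that repeat a pose let the fingers close. It gives the time, the measured TCP pose, the force, the opening and the grip force at its end, in the units of the state.
- manip.observe(): the state, without advancing time (a new reading comes with each control period).
- imaging.capture(name): name is "side" or "top"; returns the picture (480x640x3 uint8, red, green, blue); there is no depth.
- imaging.camera_info(name): a dict with "mtx" (3x3 intrinsics, pixels), "T" (4x4, takes a point from camera to world coordinates). Camera axes: x right, y down, z forward; pixel columns grow to the right and rows downward; lengths in mm; the calibration is good to about 2 mm. A picture is of the moment at which its call begins. camera_info takes no time and is no camera call.
- manip.close_job(): hands the job in; it is judged then, once.
The state is a dict: "clock": time; "joint_pos": joint angles; "qd": joint speeds; "effort": joint torques, N m; "ee_pos": TCP position; "orientation": TCP orientation; "contact_force": force on the tool from outside, world axes, zero at the start; "ft_torque": the same for the moment, N m; "finger_gap": opening from 0.0 (shut) to 1.0 (fully open); "finger_force": force on a finger pad.
Only numpy, scipy, OpenCV 4.12 (cv2) and the standard library are available. Lean on these libraries where they do the work, as an engineer would, in place of code of your own. Each camera call takes 0.05 s, during which the arm holds its last target. There are 200 camera calls.

### The job

One of the two open jars is held in the bench clamp. Pick the snap lid that fits that jar, set it on the neck and press it down until it clicks and sits fully home, and keep pressing firmly: finish with the gripper still pushing the lid down, without letting up. Leave the other lid and everything else where they are.

Things in the scene. Friction and masses are not known exactly. Their poses are not given: they have to be found in the camera images.
- clamp: bench clamp fixed to the table: aluminium plate 110 x 120 mm, 10 mm thick, with two dark jaws 35 mm high that hold one jar by its foot, and a screw with a cross bar on one side (its +y, reaching 70 mm from the centre). Origin at the centre of its underside; the held jar stands on its centre
- board: plain wooden board 110 x 110 x 10 mm fixed to the table, on which the other jar waits, at its centre. Origin at the centre of its underside
- jar_wide: white jar with a wide open neck, fixed where it stands, on the clamp's plate or the board. Body 66 mm in diameter and 42 mm high, on it a neck 48 mm in diameter and 18 mm high whose last 6 mm taper to 40 mm. Three sprung steel lugs stand out 4 mm from it and snap into the lid's groove. Origin at the centre of the underside, z up
- jar_narrow: white jar with a narrow open neck, fixed where it stands, on the clamp's plate or the board. Body 66 mm in diameter and 42 mm high, on it a neck 34 mm in diameter and 18 mm high whose last 6 mm taper to 26 mm. Three sprung steel lugs stand out 4 mm from it and snap into the lid's groove. Origin at the centre of the underside, z up
- jar_wide_rim (a point): centre of the wide neck's upper rim, 60 mm above the jar's origin. Its lid meets the lugs when the lid's origin is 6 mm below this point; from there the push rises to some 7 to 13 N, then drops at the click (the lugs pull the lid 1 to 2 mm on); fully home the lid's origin is 15 mm below this point, its disc resting on the rim
- jar_narrow_rim (a point): centre of the narrow neck's upper rim, 60 mm above the jar's origin. Its lid meets the lugs when the lid's origin is 6 mm below this point; from there the push rises to some 7 to 13 N, then drops at the click (the lugs pull the lid 1 to 2 mm on); fully home the lid's origin is 15 mm below this point, its disc resting on the rim
- lid_wide: the larger of two loose round aluminium snap lids, lying right way up on the table, 60 g; fits only the wide neck. Skirt 63 mm in outer diameter and 15 mm deep, mouth 51 mm inside; disc 4 mm thick on it (flat top 19 mm above the origin) with a central round knob, 22 mm in diameter, from 19 to 43 mm above the origin. Origin at the centre of the skirt's lower edge, z up
- lid_narrow: the smaller of two loose round aluminium snap lids, lying right way up on the table, 60 g; fits only the narrow neck. Skirt 49 mm in outer diameter and 15 mm deep, mouth 37 mm inside; disc 4 mm thick on it (flat top 19 mm above the origin) with a central round knob, 22 mm in diameter, from 19 to 43 mm above the origin. Origin at the centre of the skirt's lower edge, z up
- honey_jar: small closed jar with a greenish lid, 63 mm wide, 75 mm tall, a bystander; origin at the centre of its underside
- honey_jar_left: second small closed jar, like honey_jar: 63 mm wide, 75 mm tall, a bystander; origin at the centre of its underside
- tape_roll: roll of dark tape lying flat, 53 mm wide, 19 mm tall, a bystander; origin at the centre of its underside
- marker: felt marker lying on the table, 17 mm thick, 135 mm long (along its y), a bystander; origin at the middle of its underside

How it is judged (in metres and radians):
On the way, in this order (a step that is already met when the one before it is completed fails the run):
1. the lid that fits the clamped jar is lifted off the table (((horizontal distance between jar_wide and clamp below 0.03 m and height (world z) of lid_wide above 0.03 m) or (horizontal distance between jar_narrow and clamp below 0.03 m and height (world z) of lid_narrow above 0.03 m))), for 0.1 s.
2. that lid is pressed past the click, fully home on the clamped jar (((horizontal distance between jar_wide and clamp below 0.03 m and z of lid_wide in the frame of jar_wide_rim below -0.0125 m and horizontal distance between lid_wide and jar_wide_rim below 0.004 m and angle between lid_wide's own z axis and vertical below 0.1 rad) or (horizontal distance between jar_narrow and clamp below 0.03 m and z of lid_narrow in the frame of jar_narrow_rim below -0.0125 m and horizontal distance between lid_narrow and jar_narrow_rim below 0.004 m and angle between lid_narrow's own z axis and vertical below 0.1 rad))), for 0.1 s.
At the end, for the whole second after the job is handed in: The lid that fits the clamped jar sits home on it (its origin at least 12.5 mm below the rim, within 4 mm of the neck's axis, tilted less than 0.1 rad) while the fingers still push it down: more than 4 N between lid and jar, through the last second (((horizontal distance between jar_wide and clamp below 0.03 m and z of lid_wide in the frame of jar_wide_rim below -0.0125 m and horizontal distance between lid_wide and jar_wide_rim below 0.004 m and angle between lid_wide's own z axis and vertical below 0.1 rad and contact force between lid_wide and jar_wide above 4 N and contact force between the fingers and lid_wide above 2 N) or (horizontal distance between jar_narrow and clamp below 0.03 m and z of lid_narrow in the frame of jar_narrow_rim below -0.0125 m and horizontal distance between lid_narrow and jar_narrow_rim below 0.004 m and angle between lid_narrow's own z axis and vertical below 0.1 rad and contact force between lid_narrow and jar_narrow above 4 N and contact force between the fingers and lid_narrow above 2 N))); the arm keeps its last pose, push and grip.
It fails at once if the lid that does not fit the clamped jar is moved more than 30 mm ((horizontal distance between jar_wide and clamp below 0.03 m and distance of lid_narrow from where it was at the start of the episode above 0.03 m) or (horizontal distance between jar_narrow and clamp below 0.03 m and distance of lid_wide from where it was at the start of the episode above 0.03 m)).
It fails at once if a bystander is moved more than 30 mm (distance of any of honey_jar, honey_jar_left, tape_roll, marker from where it was at the start of the episode above 0.03 m).
It also fails if it takes over 51 s, if anything falls off the work surface, if the arm or the gripper's body presses on something with over 40 N, if the wrist force passes 120 N, or if a joint passes its speed limit or range.

## Working session

There is one attempt and no reset: what is moved stays moved. The work goes in short steps, Python scripts to look and compute and a shell command to move; the robot and the scene stay as the last step left them, time stands still between calls to the robot, and variables do not carry over. Pictures are saved under pics/ and viewed, at most 10 in all, crops included, and the job is handed in when it is done.

```bash
mkdir -p pics
python3 - <<'E'
from plant import manip, imaging
import cv2,numpy as np
for n in("top","side"):
    im=imaging.capture(n);cv2.imwrite(f"pics/{n}0.png",im[:,:,::-1]);c=imaging.camera_info(n);print(n,np.round(c["mtx"],1).tolist(),np.round(c["T"],3).tolist())
s=manip.observe();print({k:np.round(v,3).tolist() for k,v in s.items()})
E
```

```text
top [[543.2, 0.0, 316.9], [0.0, 543.2, 236.6], [0.0, 0.0, 1.0]] [[-0.018, -0.987, 0.16, 349.914], [-1.0, 0.02, 0.006, -51.604], [-0.009, -0.16, -0.987, 1295.506], [0.0, 0.0, 0.0, 1.0]]
side [[564.2, 0.0, 316.5], [0.0, 564.2, 236.5], [0.0, 0.0, 1.0]] [[-0.955, -0.146, 0.257, 145.391], [-0.295, 0.412, -0.862, 1204.599], [0.02, -0.899, -0.437, 710.817], [0.0, 0.0, 0.0, 1.0]]
{'clock': 0.1, 'joint_pos': [-1.277, 0.088, 1.372, 0.0, 1.684, -0.103], 'qd': [0.001, -0.002, -0.004, 0.001, 0.002, 0.001], 'effort': [0.003, -35.302, -31.422, -0.0, 0.008, -0.0], 'ee_pos': [212.391, -506.799, 209.401], 'orientation': [0.98, 0.197, -0.0, -0.001], 'contact_force': [-0.074, -0.495, 0.518], 'ft_torque': [-0.042, -0.032, 0.002], 'finger_force': 0.0, 'finger_gap': 1.002}
```

View pics/top0.png

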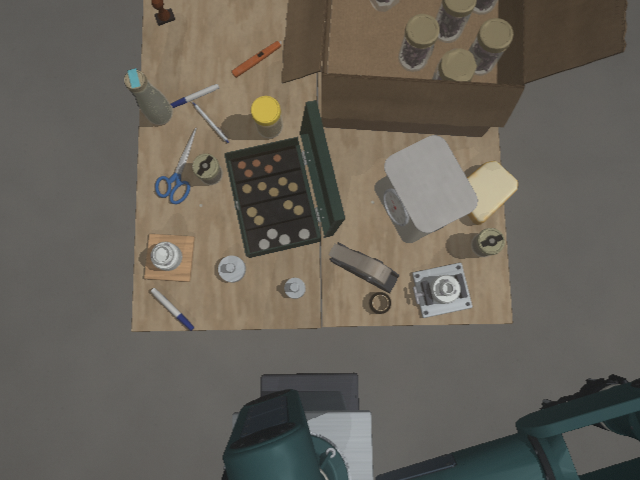

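View pics/side0.png

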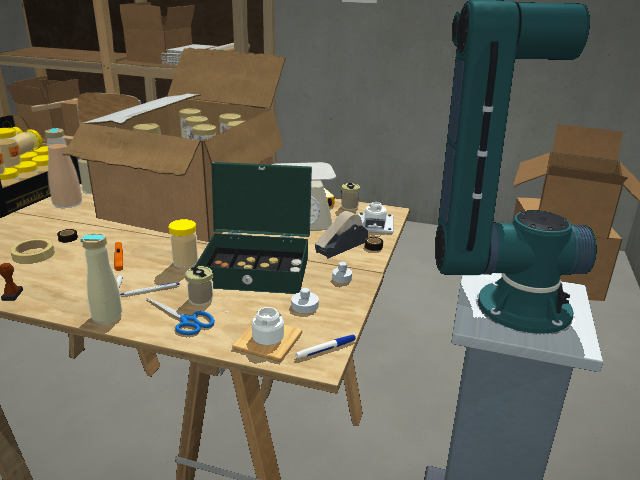

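The top picture shows the clamp with its jar at about (446,289), the board jar at (165,256), the larger lid at (231,268), the smaller lid at (293,288), and the tape roll at (380,302). I'll enlarge these to tell which jar is clamped.

Run:
```python
import cv2,numpy as np
t=cv2.imread("pics/top0.png");s=cv2.imread("pics/side0.png")
def c(im,u,v,w,h,k): return cv2.resize(im[v:v+h,u:u+w],None,fx=k,fy=k,interpolation=cv2.INTER_CUBIC)
# each 390x300: 65x50 px at 6x
a=np.hstack([c(t,415,264,65,50,6),c(t,135,231,65,50,6)])
b=np.hstack([c(t,200,244,65,50,6),c(t,261,263,65,50,6)])
cv2.imwrite("pics/crop1.png",np.vstack([a,b]))
a=np.hstack([c(s,344,190,65,50,6),c(s,235,300,65,50,6)])
b=np.hstack([c(s,272,275,65,50,6),c(s,310,248,65,50,6)])
cv2.imwrite("pics/crop2.png",np.vstack([a,b]))
```

```text
(no output)
```

View pics/crop1.png

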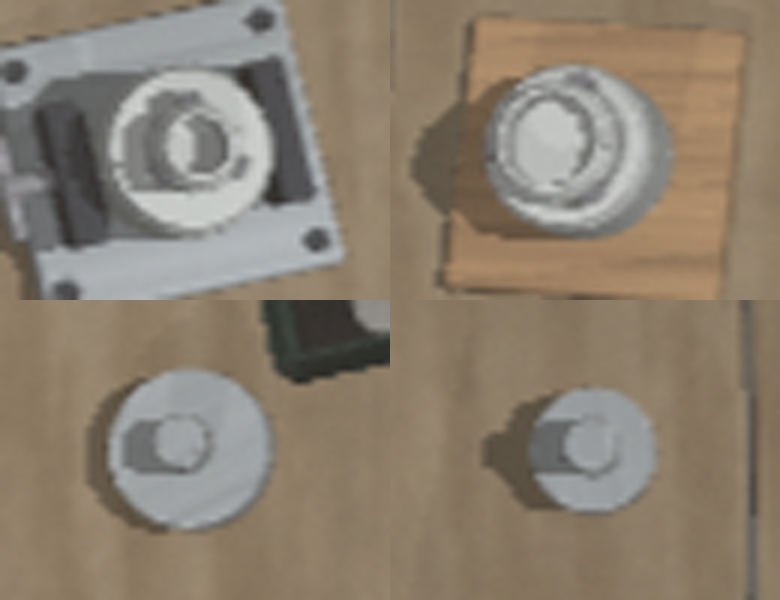

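View pics/crop2.png

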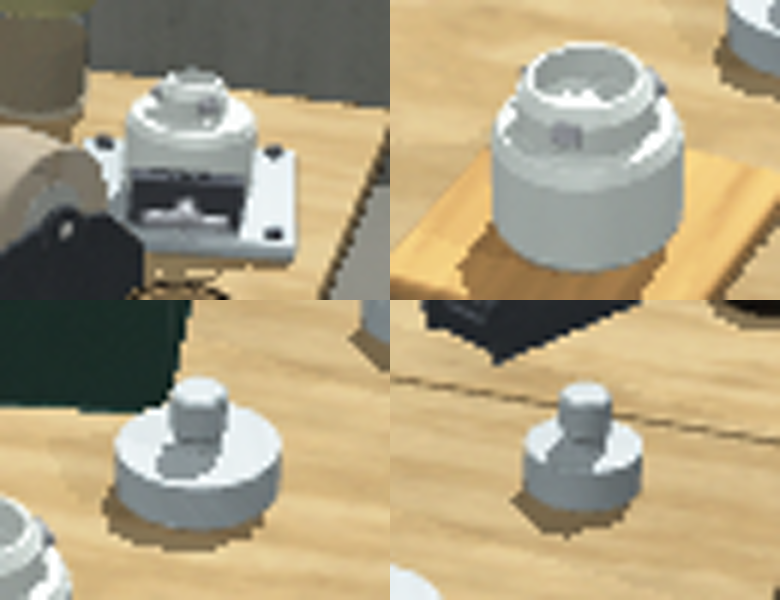

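The clamped jar has the narrow neck, so the smaller lid is the one to use. In top crop 1 its knob centre is at (591.5,445) and the jar's opening at about (197,144). Now I'll turn these into positions.

```bash
cat > h.py <<'E'
from plant import manip, imaging
import numpy as np
from scipy.spatial.transform import Rotation as R
def ray(n,u,v,z):
    c=imaging.camera_info(n);T=np.array(c["T"]);d=T[:3,:3]@np.linalg.solve(c["mtx"],[u,v,1]);o=T[:3,3]
    return (o+d*(z-o[2])/d[2])
def px(n,p):
    c=imaging.camera_info(n);T=np.array(c["T"]);q=np.array(c["mtx"])@(T[:3,:3].T@(np.array(p)-T[:3,3]));return q[:2]/q[2]
def rows(target):
    s=manip.observe();r=R.from_quat(s["orientation"]);return np.round(r.inv().apply(np.array(target)-s["ee_pos"])/25,3)
E
python3 - <<'E'
from h import *
cr=lambda u0,v0,x,y:(u0+(x+.5)/6-.5,v0+(y+.5)/6-.5)
P=lambda n,a,z:print(n,z,np.round(ray(n,*a,z),1))
print("lid");P("top",cr(261,263,201.5,145),43);P("top",cr(261,263,202.5,150),19);P("side",cr(310,248,195,95),43);P("side",cr(310,248,193,155),19)
print("jar");P("top",cr(415,264,191,151.5),52);P("top",cr(415,264,197,144),70);P("side",cr(344,190,194,78),70)
print("wide");P("top",cr(200,244,190,149.5),19);P("top",cr(135,231,549,141) if 0 else cr(135,231,159,141),70)
P("top",(380,302),19);P("top",(365,262),60)
print(rows([300,30,200]))
E
```

```text
lid
top 43 [436.7  10.6  43. ]
top 19 [436.4  11.4  19. ]
side 43 [433.7  11.8  43. ]
side 19 [431.6  19.2  19. ]
jar
top 52 [ 424.7 -336.8   52. ]
top 70 [ 426.4 -335.1   70. ]
side 70 [ 423.5 -339.5   70. ]
wide
top 19 [484.2 159.9  19. ]
top 70 [514.9 311.9  70. ]
top 19 [ 399. -188.   19.]
top 60 [ 488.8 -152.8   60. ]
[ 11.53  -18.449   0.417]
```

```bash
python3 -m inch '[{"fingers":0.6,"x":1,"y":-0.96},{"fingers":0.6,"x":8.13,"y":-7.84},{"fingers":0.6,"x":8.13,"y":-7.84},{"fingers":0.6,"x":8.13,"y":-7.84},{"fingers":0.6,"x":8.13,"y":-7.84},{"fingers":0.6,"x":8.13,"y":-7.84},{"fingers":0.6,"x":8.13,"y":-7.84},{"fingers":0.6,"x":8.13,"y":-7.84},{"fingers":0.6,"x":8.13,"y":-7.84}]' 60
python3 -m inch '[{"fingers":0.6,"x":8.13,"y":-7.84},{"fingers":0.6,"x":8.13,"y":-7.84},{"fingers":0.6,"x":8.13,"y":-7.84},{"fingers":0.6,"x":8.13,"y":-7.84},{"fingers":0.6,"x":8.13,"y":-7.84},{"fingers":0.6,"x":8.13,"y":-7.84},{"fingers":0.6,"x":8.13,"y":-7.84},{"fingers":0.6,"x":8.13,"y":-7.84},{"fingers":0.6,"x":8.13,"y":-7.84,"z":1},{"fingers":0.6,"x":8.13,"y":-7.84,"z":2}]'
python3 -c "
from h import *
print(rows([436,11.2,60]),rows([436,11.2,22]))"
```

```text
[ 16.255 -15.641   6.013] [ 16.255 -15.638   7.533]invalid input at $[0]: expected keys fingers, x, y, z, ax, ay, az
invalid input at $[0]: expected keys fingers, x, y, z, ax, ay, az
```

All keys are required.

```bash
python3 -m inch '[{"fingers":0.6,"x":1,"y":-0.96,"z":0,"ax":0,"ay":0,"az":0},{"fingers":0.6,"x":8.13,"y":-7.84,"z":0,"ax":0,"ay":0,"az":0},{"fingers":0.6,"x":8.13,"y":-7.84,"z":0,"ax":0,"ay":0,"az":0},{"fingers":0.6,"x":8.13,"y":-7.84,"z":0,"ax":0,"ay":0,"az":0},{"fingers":0.6,"x":8.13,"y":-7.84,"z":0,"ax":0,"ay":0,"az":0},{"fingers":0.6,"x":8.13,"y":-7.84,"z":0,"ax":0,"ay":0,"az":0},{"fingers":0.6,"x":8.13,"y":-7.84,"z":0,"ax":0,"ay":0,"az":0},{"fingers":0.6,"x":8.13,"y":-7.84,"z":0,"ax":0,"ay":0,"az":0},{"fingers":0.6,"x":8.13,"y":-7.84,"z":0,"ax":0,"ay":0,"az":0}]' 60
python3 -m inch '[{"fingers":0.6,"x":8.13,"y":-7.84,"z":0,"ax":0,"ay":0,"az":0},{"fingers":0.6,"x":8.13,"y":-7.84,"z":0,"ax":0,"ay":0,"az":0},{"fingers":0.6,"x":8.13,"y":-7.84,"z":0,"ax":0,"ay":0,"az":0},{"fingers":0.6,"x":8.13,"y":-7.84,"z":0,"ax":0,"ay":0,"az":0},{"fingers":0.6,"x":8.13,"y":-7.84,"z":0,"ax":0,"ay":0,"az":0},{"fingers":0.6,"x":8.13,"y":-7.84,"z":0,"ax":0,"ay":0,"az":0},{"fingers":0.6,"x":8.13,"y":-7.84,"z":0,"ax":0,"ay":0,"az":0},{"fingers":0.6,"x":8.13,"y":-7.84,"z":0,"ax":0,"ay":0,"az":0},{"fingers":0.6,"x":8.13,"y":-7.84,"z":1,"ax":0,"ay":0,"az":0},{"fingers":0.6,"x":8.13,"y":-7.84,"z":2,"ax":0,"ay":0,"az":0}]'
python3 -c "
from h import *
print(rows([436,11.2,60]),rows([436,11.2,22]))"
```

```text
clock: 0.85
ee_pos: [324.8, -246.3, 210.4]
orientation: [0.98, 0.199, -0.0, 0.0]
contact_force: [0.7, -1.0, 0.4]
finger_gap: 0.6
finger_force: 0.0
clock: 1.68
ee_pos: [437.7, 10.1, 161.2]
orientation: [0.98, 0.197, 0.002, 0.001]
contact_force: [0.6, -0.3, -0.8]
finger_gap: 0.597
finger_force: 0.0
[-0.055 -0.078  4.046] [-0.059 -0.082  5.566]
```

```bash
python3 -m inch '[{"fingers":0.6,"x":0,"y":0,"z":1,"ax":0,"ay":0,"az":0},{"fingers":0.6,"x":0,"y":0,"z":2,"ax":0,"ay":0,"az":0},{"fingers":0.6,"x":0,"y":0,"z":3,"ax":0,"ay":0,"az":0},{"fingers":0.6,"x":0,"y":0,"z":3.7,"ax":0,"ay":0,"az":0},{"fingers":0.6,"x":0,"y":0,"z":3.7,"ax":0,"ay":0,"az":0},{"fingers":0.6,"x":0,"y":0,"z":3.7,"ax":0,"ay":0,"az":0}]'
python3 - <<'E'
from h import *
import cv2
a=imaging.capture("side")[200:300,280:400,::-1];b=imaging.capture("top")[240:340,233:353,::-1]
cv2.imwrite("pics/g1.png",np.hstack([cv2.resize(a,None,fx=3.3,fy=3.3),cv2.resize(b,None,fx=3.3,fy=3.3)]))
print(rows([436,11.2,60]),rows([436,11.2,22]))
E
```

```text
clock: 2.18
ee_pos: [435.2, 9.9, 67.0]
orientation: [0.981, 0.196, -0.002, -0.0]
contact_force: [-0.1, 0.0, -0.2]
finger_gap: 0.598
finger_force: 0.0
[-0.029 -0.054  0.374] [-0.031 -0.056  1.894]
```

View pics/g1.png

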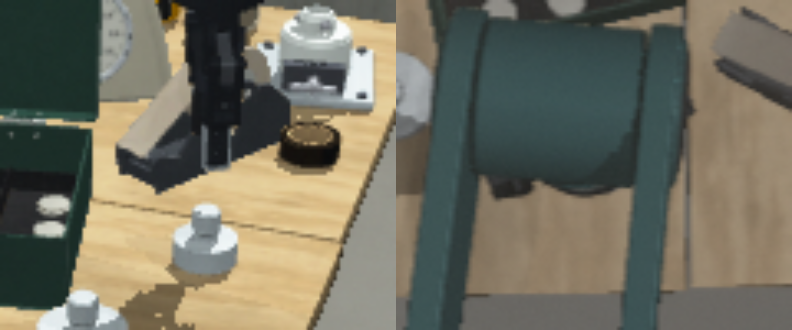

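The fingertips hang straight over the small lid's knob (knob at (205,212) in the left half). Going down to grasp.

```bash
python3 -m inch '[{"fingers":0.6,"x":0,"y":-0.03,"z":0.7,"ax":0,"ay":0,"az":0},{"fingers":0.6,"x":0,"y":-0.03,"z":1.4,"ax":0,"ay":0,"az":0},{"fingers":0.6,"x":0,"y":-0.03,"z":1.9,"ax":0,"ay":0,"az":0},{"fingers":0.6,"x":0,"y":-0.03,"z":1.9,"ax":0,"ay":0,"az":0},{"fingers":0.4,"x":0,"y":-0.03,"z":1.9,"ax":0,"ay":0,"az":0},{"fingers":0.1,"x":0,"y":-0.03,"z":1.9,"ax":0,"ay":0,"az":0},{"fingers":0,"x":0,"y":-0.03,"z":1.9,"ax":0,"ay":0,"az":0},{"fingers":0,"x":0,"y":-0.03,"z":1.9,"ax":0,"ay":0,"az":0},{"fingers":0,"x":0,"y":-0.03,"z":1.9,"ax":0,"ay":0,"az":0}]' 60
```

```text
clock: 3.03
ee_pos: [437.1, 12.0, 22.2]
orientation: [0.98, 0.197, 0.002, 0.0]
contact_force: [-0.1, 1.2, 5.4]
finger_gap: 0.001
finger_force: 2.9
```

```bash
python3 -m inch '[{"fingers":0,"x":0,"y":0,"z":0,"ax":0,"ay":0,"az":0},{"fingers":0,"x":0,"y":0,"z":0,"ax":0,"ay":0,"az":0},{"fingers":0,"x":0,"y":0,"z":0,"ax":0,"ay":0,"az":0}]' 100
```

```text
clock: 3.28
ee_pos: [437.1, 12.0, 22.2]
orientation: [0.98, 0.197, 0.002, 0.0]
contact_force: [-0.3, 0.5, 5.9]
finger_gap: -0.002
finger_force: 3.1
```

The fingers shut fully, so the knob was missed. I need another look.

Run:
```python
from h import *
import cv2
a=imaging.capture("side")[210:310,280:400,::-1];b=imaging.capture("top")[240:340,233:353,::-1]
cv2.imwrite("pics/g2.png",np.hstack([cv2.resize(a,None,fx=3.3,fy=3.3),cv2.resize(b,None,fx=3.3,fy=3.3)]))
print(px("side",[437,12,22]),px("top",[437,12,43]))
```

```text
[340.43790956 270.65314588] [293.56492048 286.61588226]
```

View pics/g2.png

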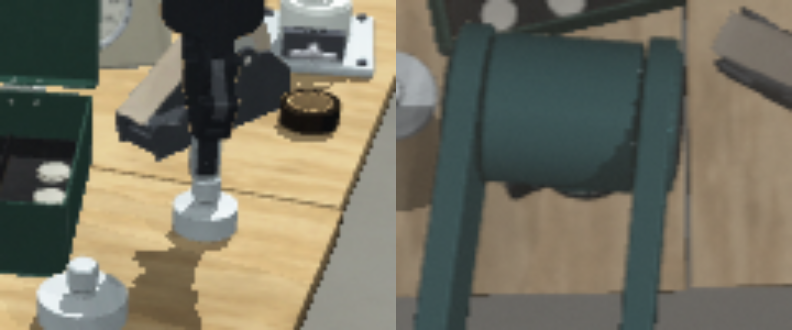

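Run:
```python
from h import *
for z in(22,32,43,53):print(z,px("side",[437,12,z]))
for z in(67,77,87):print(z,px("side",[435,10,z]))
s=manip.observe();print(s["ee_pos"],s["joint_pos"],s["contact_force"])
import cv2
a=imaging.capture("side")[180:300,270:400,::-1]
cv2.imwrite("pics/g3.png",cv2.resize(a,None,fx=6,fy=5,interpolation=cv2.INTER_CUBIC)[:600])
```

```text
22 [340.43790956 270.65314588]
32 [340.59346174 267.13501987]
43 [340.76569515 263.23961451]
53 [340.92330459 259.67495971]
67 [342.14241032 254.4140736 ]
77 [342.30543554 250.79753798]
87 [342.46949585 247.15803977]
[437.1327746   12.01813451  22.23603402] [-1.02395356e-01 -4.65949984e-02  1.89380981e+00  1.12523985e-04
  1.29095368e+00  1.07147985e+00] [-1.32277925  0.10612616  6.76708053]
```

View pics/g3.png

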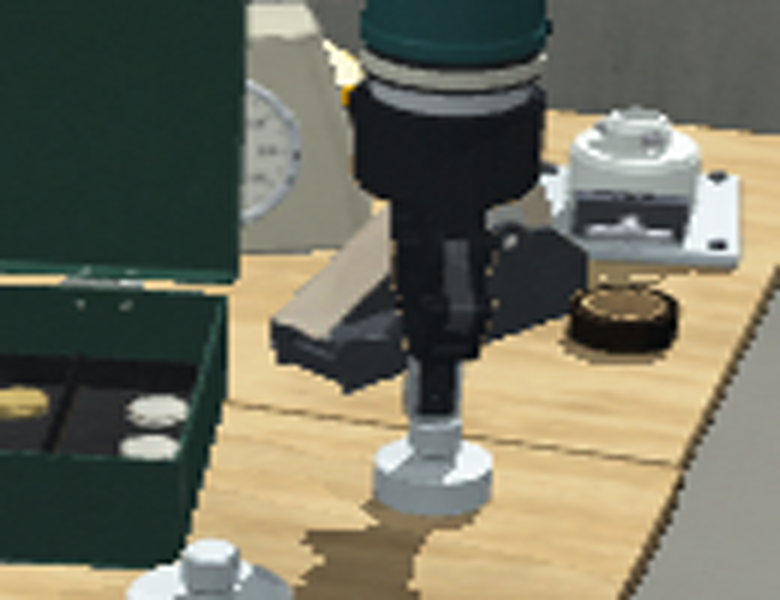

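The fingers look as if they close right at the knob's top, at about (342,262) in full-picture pixels. I'll raise the arm and check the closed fingertip against its reported position.

```bash
python3 -c "
from h import *
np.save('a.npy',imaging.capture('side'))"
python3 -m inch '[{"fingers":0,"x":0,"y":0,"z":-0.7,"ax":0,"ay":0,"az":0},{"fingers":0,"x":0,"y":0,"z":-1.5,"ax":0,"ay":0,"az":0},{"fingers":0,"x":0,"y":0,"z":-2,"ax":0,"ay":0,"az":0},{"fingers":0,"x":0,"y":0,"z":-2,"ax":0,"ay":0,"az":0},{"fingers":0,"x":0,"y":0,"z":-2,"ax":0,"ay":0,"az":0}]'
python3 - <<'E'
from h import *
import cv2
a=np.load('a.npy');b=imaging.capture("side")
s=manip.observe();print(s["ee_pos"],s["finger_gap"],s["contact_force"],px("side",s["ee_pos"]))
f=lambda i:cv2.resize(i[215:290,315:375,::-1],None,fx=6.6,fy=6.6,interpolation=cv2.INTER_CUBIC)
cv2.imwrite("pics/g4.png",np.hstack([f(a),f(b)]))
E
```

```text
clock: 3.9
ee_pos: [436.2, 11.9, 71.0]
orientation: [0.98, 0.197, 0.001, 0.0]
contact_force: [0.9, -0.0, -0.3]
finger_gap: -0.001
finger_force: 0.0
[435.32648355  12.0130204   69.94778635] -0.004977834174906913 [-0.22977211 -0.50257528 -0.13515106] [341.8513628  253.68972819]
```

View pics/g4.png

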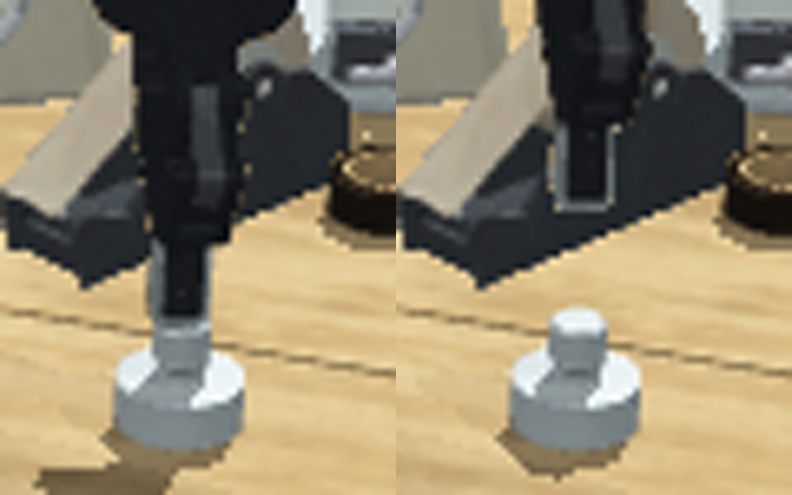

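Closed, the fingertip shows at row 246.5, but the reported TCP projects to 253.7. The real tip is therefore about 20 mm above the reported point, and on the previous try it was standing on the knob's top. I'll reopen, go lower by that amount and check the force.

```bash
python3 -m inch '[{"fingers":0.6,"x":0,"y":0,"z":0,"ax":0,"ay":0,"az":0},{"fingers":0.6,"x":0,"y":0,"z":0,"ax":0,"ay":0,"az":0},{"fingers":0.6,"x":0,"y":0,"z":0.5,"ax":0,"ay":0,"az":0},{"fingers":0.6,"x":0,"y":0,"z":1,"ax":0,"ay":0,"az":0},{"fingers":0.6,"x":0,"y":0,"z":1.5,"ax":0,"ay":0,"az":0},{"fingers":0.6,"x":0,"y":0,"z":2,"ax":0,"ay":0,"az":0},{"fingers":0.6,"x":0,"y":0,"z":2.4,"ax":0,"ay":0,"az":0},{"fingers":0.6,"x":0,"y":0,"z":2.7,"ax":0,"ay":0,"az":0},{"fingers":0.6,"x":0,"y":0,"z":2.7,"ax":0,"ay":0,"az":0}]' 60
python3 -m inch '[{"fingers":0.4,"x":0,"y":0,"z":0,"ax":0,"ay":0,"az":0},{"fingers":0.2,"x":0,"y":0,"z":0,"ax":0,"ay":0,"az":0},{"fingers":0,"x":0,"y":0,"z":0,"ax":0,"ay":0,"az":0},{"fingers":0,"x":0,"y":0,"z":0,"ax":0,"ay":0,"az":0},{"fingers":0,"x":0,"y":0,"z":0,"ax":0,"ay":0,"az":0},{"fingers":0,"x":0,"y":0,"z":0,"ax":0,"ay":0,"az":0}]' 60
```

```text
clock: 4.7
ee_pos: [433.9, 12.2, 0.8]
orientation: [0.98, 0.197, -0.002, -0.001]
contact_force: [-1.0, -0.2, -0.5]
finger_gap: 0.601
finger_force: 0.0
clock: 5.2
ee_pos: [436.6, 11.9, 4.0]
orientation: [0.98, 0.197, 0.001, 0.0]
contact_force: [-0.1, 0.3, 3.7]
finger_gap: 0.231
finger_force: 58.9
```

Gripped: gap 0.23, finger force 59 N, with the tips lightly on the disc. Lifting now and carrying it to the jar.

```bash
python3 -m inch '[{"fingers":0,"x":0,"y":0,"z":-0.5,"ax":0,"ay":0,"az":0},{"fingers":0,"x":0,"y":0,"z":-1.5,"ax":0,"ay":0,"az":0},{"fingers":0,"x":0,"y":0,"z":-2.5,"ax":0,"ay":0,"az":0},{"fingers":0,"x":0,"y":0,"z":-3.5,"ax":0,"ay":0,"az":0},{"fingers":0,"x":0,"y":0,"z":-4.5,"ax":0,"ay":0,"az":0},{"fingers":0,"x":0,"y":0,"z":-5.2,"ax":0,"ay":0,"az":0},{"fingers":0,"x":0,"y":0,"z":-5.2,"ax":0,"ay":0,"az":0}]' 100
python3 -m inch '[{"fingers":0,"x":-0.3,"y":0.65,"z":0,"ax":0,"ay":0,"az":0},{"fingers":0,"x":-0.8,"y":1.76,"z":0,"ax":0,"ay":0,"az":0},{"fingers":0,"x":-1.4,"y":3.07,"z":0,"ax":0,"ay":0,"az":0},{"fingers":0,"x":-2,"y":4.39,"z":0,"ax":0,"ay":0,"az":0},{"fingers":0,"x":-2.6,"y":5.71,"z":0,"ax":0,"ay":0,"az":0},{"fingers":0,"x":-3.2,"y":7.03,"z":0,"ax":0,"ay":0,"az":0},{"fingers":0,"x":-3.8,"y":8.35,"z":0,"ax":0,"ay":0,"az":0},{"fingers":0,"x":-4.4,"y":9.66,"z":0,"ax":0,"ay":0,"az":0},{"fingers":0,"x":-5,"y":10.98,"z":0,"ax":0,"ay":0,"az":0},{"fingers":0,"x":-5.4,"y":11.86,"z":0,"ax":0,"ay":0,"az":0}]'
python3 -m inch '[{"fingers":0,"x":-0.22,"y":0.48,"z":0,"ax":0,"ay":0,"az":0},{"fingers":0,"x":-0.36,"y":0.79,"z":0,"ax":0,"ay":0,"az":0},{"fingers":0,"x":-0.36,"y":0.79,"z":1,"ax":0,"ay":0,"az":0},{"fingers":0,"x":-0.36,"y":0.79,"z":1,"ax":0,"ay":0,"az":0},{"fingers":0,"x":-0.36,"y":0.79,"z":1,"ax":0,"ay":0,"az":0}]'
python3 - <<'E'
from h import *
import cv2
c=imaging.capture("side");d=imaging.capture("top")
s=manip.observe();print(s["ee_pos"],s["contact_force"],s["finger_gap"])
np.save("sd.npy",c)
cv2.imwrite("pics/p1.png",np.hstack([cv2.resize(c[160:235,345:405,::-1],None,fx=6.6,fy=6.6,interpolation=cv2.INTER_CUBIC),cv2.resize(d[250:325,417:477,::-1],None,fx=6.6,fy=6.6,interpolation=cv2.INTER_CUBIC)]))
E
```

```text
clock: 5.78
ee_pos: [438.3, 11.8, 137.4]
orientation: [0.98, 0.197, 0.004, 0.001]
contact_force: [0.6, 0.2, -0.3]
finger_gap: 0.211
finger_force: 97.9
clock: 6.62
ee_pos: [424.4, -316.2, 130.9]
orientation: [0.981, 0.196, -0.001, -0.001]
contact_force: [0.9, -0.0, -0.8]
finger_gap: 0.214
finger_force: 98.0
clock: 7.03
ee_pos: [424.1, -333.0, 105.9]
orientation: [0.98, 0.198, -0.001, -0.002]
contact_force: [-0.1, 0.0, 0.4]
finger_gap: 0.217
finger_force: 98.1
[ 425.38304863 -334.28232795  108.37995056] [-0.27119189 -0.39468764 -0.23869208] 0.21314221912217293
```

View pics/p1.png

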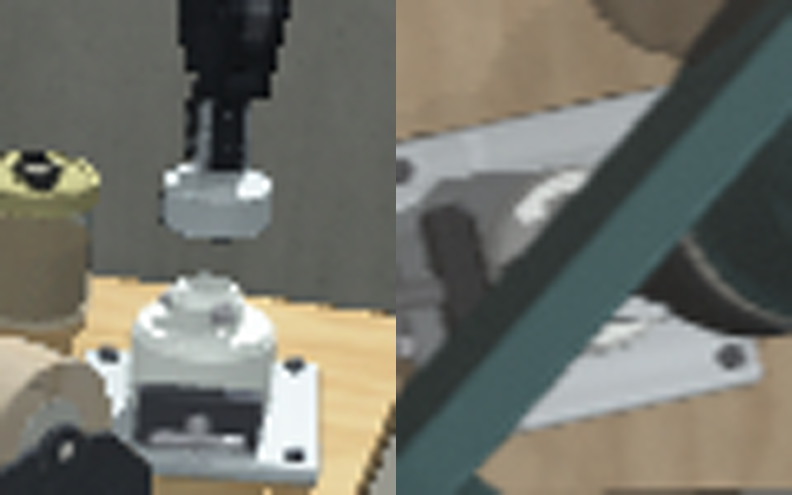

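Run:
```python
from h import *
# expected pixels for ideal coaxial: body top z52, rim z70, lid disc top z(105+19), lid skirt mid 112, lid bottom 105
for x,y in((425,-336),(435,-336),(425,-326)):
    print(x,y,*[np.round(px("side",[x,y,z]),2) for z in(31,52,70,105,112,124)])
print([np.round(((a+.5)/6.6-.5+345,(b+.5)/6.6-.5+160),2) for a,b in((217.5,190),(203.5,330),(204,285))])
```

```text
425 -336 [374.32 214.94] [374.78 208.51] [375.17 202.94] [375.95 191.97] [376.1  189.75] [376.37 185.93]
435 -336 [371.06 214.49] [371.5  208.07] [371.88 202.51] [372.62 191.54] [372.77 189.33] [373.03 185.51]
425 -326 [373.63 216.21] [374.08 209.75] [374.48 204.16] [375.25 193.14] [375.41 190.91] [375.68 187.07]
[array([377.53, 188.36]), array([375.41, 209.58]), array([375.48, 202.76])]
```

The lid hangs over the neck. In the side view its centre is at column 377.5 and the neck at 375.5, so with perspective allowed for the lid is about 2 mm too far to -x. I'll correct that and lower it, watching the forces.

```bash
python3 -m inch '[{"fingers":0,"x":0.066,"y":0.028,"z":0.5,"ax":0,"ay":0,"az":0},{"fingers":0,"x":0.066,"y":0.028,"z":1,"ax":0,"ay":0,"az":0},{"fingers":0,"x":0.066,"y":0.028,"z":1.3,"ax":0,"ay":0,"az":0},{"fingers":0,"x":0.066,"y":0.028,"z":1.3,"ax":0,"ay":0,"az":0},{"fingers":0,"x":0.066,"y":0.028,"z":1.3,"ax":0,"ay":0,"az":0}]'
python3 -m inch '[{"fingers":0,"x":0,"y":0,"z":0.08,"ax":0,"ay":0,"az":0},{"fingers":0,"x":0,"y":0,"z":0.16,"ax":0,"ay":0,"az":0},{"fingers":0,"x":0,"y":0,"z":0.16,"ax":0,"ay":0,"az":0},{"fingers":0,"x":0,"y":0,"z":0.16,"ax":0,"ay":0,"az":0}]'
python3 -m inch '[{"fingers":0,"x":0,"y":0,"z":0.08,"ax":0,"ay":0,"az":0},{"fingers":0,"x":0,"y":0,"z":0.12,"ax":0,"ay":0,"az":0},{"fingers":0,"x":0,"y":0,"z":0.12,"ax":0,"ay":0,"az":0},{"fingers":0,"x":0,"y":0,"z":0.12,"ax":0,"ay":0,"az":0}]'
python3 -c "
from h import *
s=manip.observe();print(s['ft_torque'],s['ee_pos'],s['contact_force'])"
```

```text
clock: 7.55
ee_pos: [426.3, -334.6, 74.3]
orientation: [0.98, 0.197, -0.001, -0.001]
contact_force: [-0.9, -0.4, 0.9]
finger_gap: 0.221
finger_force: 98.1
clock: 7.88
ee_pos: [427.0, -335.5, 71.8]
orientation: [0.98, 0.197, 0.0, 0.0]
contact_force: [0.5, -0.7, -0.3]
finger_gap: 0.212
finger_force: 98.1
clock: 8.22
ee_pos: [426.8, -335.6, 68.7]
orientation: [0.98, 0.197, -0.0, 0.0]
contact_force: [-0.1, -0.1, 0.1]
finger_gap: 0.212
finger_force: 98.2
[-0.13424055  0.10272593  0.0248872 ] [ 426.81935688 -335.58897483   68.6515268 ] [-0.09609984 -0.0848007   0.12918942]
```

```bash
python3 -m inch '[{"fingers":0,"x":0,"y":0,"z":0.08,"ax":0,"ay":0,"az":0},{"fingers":0,"x":0,"y":0,"z":0.12,"ax":0,"ay":0,"az":0},{"fingers":0,"x":0,"y":0,"z":0.12,"ax":0,"ay":0,"az":0},{"fingers":0,"x":0,"y":0,"z":0.12,"ax":0,"ay":0,"az":0}]' 120
python3 -m inch '[{"fingers":0,"x":0,"y":0,"z":0.08,"ax":0,"ay":0,"az":0},{"fingers":0,"x":0,"y":0,"z":0.12,"ax":0,"ay":0,"az":0},{"fingers":0,"x":0,"y":0,"z":0.12,"ax":0,"ay":0,"az":0},{"fingers":0,"x":0,"y":0,"z":0.12,"ax":0,"ay":0,"az":0}]'
```

```text
clock: 8.55
ee_pos: [427.2, -335.9, 66.8]
orientation: [0.98, 0.197, 0.0, 0.001]
contact_force: [-0.7, 0.0, 5.3]
finger_gap: 0.205
finger_force: 117.7
clock: 8.88
ee_pos: [426.3, -334.9, 61.2]
orientation: [0.98, 0.197, -0.001, -0.001]
contact_force: [-0.3, -1.5, -4.3]
finger_gap: 0.211
finger_force: 117.7
```

That was the click: the force rose to 5 N, then fell to −4 N as the lugs pulled. Now pressing home.

```bash
python3 -m inch '[{"fingers":0,"x":0,"y":0,"z":0.08,"ax":0,"ay":0,"az":0},{"fingers":0,"x":0,"y":0,"z":0.16,"ax":0,"ay":0,"az":0},{"fingers":0,"x":0,"y":0,"z":0.16,"ax":0,"ay":0,"az":0},{"fingers":0,"x":0,"y":0,"z":0.16,"ax":0,"ay":0,"az":0}]'
python3 -m inch '[{"fingers":0,"x":0,"y":0,"z":0.06,"ax":0,"ay":0,"az":0},{"fingers":0,"x":0,"y":0,"z":0.12,"ax":0,"ay":0,"az":0},{"fingers":0,"x":0,"y":0,"z":0.12,"ax":0,"ay":0,"az":0},{"fingers":0,"x":0,"y":0,"z":0.12,"ax":0,"ay":0,"az":0}]'
```

```text
clock: 9.22
ee_pos: [426.7, -335.1, 59.3]
orientation: [0.98, 0.197, -0.0, -0.0]
contact_force: [-3.3, 1.3, 4.0]
finger_gap: 0.209
finger_force: 119.5
clock: 9.55
ee_pos: [426.7, -335.2, 59.2]
orientation: [0.98, 0.197, -0.0, 0.0]
contact_force: [-7.1, 4.0, 17.0]
finger_gap: 0.21
finger_force: 120.6
```

```bash
python3 -m inch '[{"fingers":0,"x":0,"y":0,"z":0.05,"ax":0,"ay":0,"az":0},{"fingers":0,"x":0,"y":0,"z":0.05,"ax":0,"ay":0,"az":0},{"fingers":0,"x":0,"y":0,"z":0.05,"ax":0,"ay":0,"az":0},{"fingers":0,"x":0,"y":0,"z":0.05,"ax":0,"ay":0,"az":0},{"fingers":0,"x":0,"y":0,"z":0.05,"ax":0,"ay":0,"az":0},{"fingers":0,"x":0,"y":0,"z":0.05,"ax":0,"ay":0,"az":0},{"fingers":0,"x":0,"y":0,"z":0.05,"ax":0,"ay":0,"az":0}]'
python3 - <<'E'
from h import *
import cv2
c=imaging.capture("side")
cv2.imwrite("pics/f1.png",cv2.resize(c[160:235,345:405,::-1],None,fx=6.6,fy=6.6,interpolation=cv2.INTER_CUBIC))
s=manip.observe();print(s["ee_pos"],s["contact_force"],s["finger_gap"])
E
```

```text
clock: 10.13
ee_pos: [426.8, -335.2, 59.2]
orientation: [0.98, 0.197, 0.0, 0.0]
contact_force: [-7.7, 6.4, 21.1]
finger_gap: 0.206
finger_force: 121.1
[ 426.77020973 -335.22358838   59.19555755] [-8.63822516  6.40887614 20.87031213] 0.2052884671163663
```

View pics/f1.png

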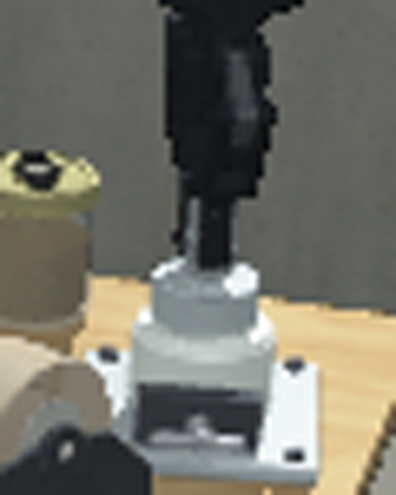

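The lid sits square and centred on the jar, spanning columns 150–257 over the body's 133–274. A steady push of about 21 N is on it, so I'm handing the job in.

```bash
python3 -c "
from plant import manip
print(manip.close_job())"
```

```text
the job is handed in; nothing more can be done
None
```

The narrow lid clicked onto the clamped narrow jar and sits fully home, and I handed the job in with the gripper still pressing it down at about 21 N; the hand-in gave no verdict.

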